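Open the two small topping wells for service

ROBOT

A 6-joint arm with a two-finger parallel gripper is mounted at the origin on the work surface. World frame = base frame: x ahead of the robot, y to its left, z up, the work surface at z = 0. Lengths are in m, angles in rad, forces in N, time in s.
With the tool pointing down it reaches from about 0.375 to 0.9 m from the base axis. Payload 3.1 kg.
Tool frame: the origin (TCP) lies on the centre line of the jaws, within the pads' length; the fingertips stand robot.tip_reach ahead of it and the grasp point (between the pads) lies 8 mm behind it (robot.tip_reach is the distance from the TCP to the fingertips, in m); z points along the fingers, y is the line along which they close (so a half turn about z gives the same grasp; the last joint's range is limited). The gripper opens to 87 mm and grips with 3 to 60 N. Pads are 19 mm wide; open, the fingers measure 117 mm over their backs; the gripper's body (75 mm by 190 mm) begins 51 mm behind the grasp point.
Start: joints at [-1.399, 0.527, 1.433, -0, 1.181, -0.178], TCP at [0.214, -0.587, 0.234] pointing down, gripper open.
Joint ranges: [-3.08, 3.08], [-0.75, 2.2], [0.22, 2.44], [-1.43, 4.57], [0, 2.65], [-2.85, 2.85]. Speed limits (rad/s): [2.79, 2.79, 3.14, 3.14, 3.14, 3.14].

INTERFACE

Orientations are given as a unit quaternion [x, y, z, w].
In Python, from rig import robot gives the robot as it stands.
- The arm moves only by the tool jog_arm, never from a script. Its argument "motion" is one flat list of numbers, 7 for each row, row after row: the shift along the tool's x, y, z scaled (see below), then the turn, a rotation vector about the tool's x, y, z scaled (see below), then the gripper's target within -1 to 1 (shut at 1, half-way at 0, fully open at -1). In form: [x, y, z, rx, ry, rz, hand, x, y, z, rx, ry, rz, hand, ...]. A call has 1 to 12 rows; each row shifts and turns the commanded pose from where the row before left it, along the tool's axes as they then stand; what a row does not reach is not made up. The controller multiplies each number of a shift by 4 cm and each number of a turn by 4 degrees. A row lasts 1/8 s, in which the tool goes at most 62.5 mm and 10.7 degrees, less where a joint would pass 70% of its speed; a pose out of reach is approached as far as the arm can. A call with a number of a shift or a turn outside -1 to 1 is refused whole. A call with a gripper value outside its range is refused whole. The fingers move at their own pace and stop on an object; "grip_force" is the grip in N (left out, the last holds). Time passes only in rows, so rows that do not move let the fingers close. It gives the time, the measured TCP pose, the force, the opening and the grip force at its end, in the units of the state.
- robot.get_obs(): the state, without advancing time (a new reading comes with each control period).
- robot.camera(name): name is "side" or "top"; returns the picture (480x640x3 uint8, blue, green, red); there is no depth.
- robot.calibration(name): a dict with "fx", "fy", "cx", "cy" (pixels), "R" (3x3) and "t" (3): a world point X has camera coordinates R X + t. Camera axes: x right, y down, z forward; pixel columns grow to the right and rows downward; lengths in m; the calibration is good to about 2 mm. A picture is of the moment at which its call begins. calibration takes no time and is no camera call.
- robot.hand_in(): hands the job in; it is judged then, once.
The state is a dict: "time": time; "q": joint angles; "joint_velocities": joint speeds; "joint_torque": joint torques, N m; "position": TCP position; "tool_rot": TCP orientation; "ft_force": force on the tool from outside, world axes, zero at the start; "moment": the same for the moment, N m; "grip_width": finger opening in m; "grip_force": force on a finger pad.
Only numpy, scipy, OpenCV 4.12 (cv2) and the standard library are available. Lean on these libraries where they do the work, as an engineer would, in place of code of your own. Each camera call takes 0.05 s, during which the arm holds its last target. There are 200 camera calls.

TASK

Service is about to start: open the two small topping wells by pushing each lid up by its front lip with the fingertips and over past upright, until it leans back on its stop and stays open by itself. Guide the lids over with the fingers only, never pinching or flinging them. Leave the wide well shut with the tub on its lid, leave everything else on the counter where it is, and finish clear of it all.

Things in the scene. Friction and masses are not known exactly. Their poses are not given: they have to be found in the camera images.
- bar_mat: Flat black rubber bar mat, 240 (x) by 620 (y) by 6 mm, fixed on the steel counter; origin at the centre of its underside. The three wells stand side by side in a row along its y axis, in any order, centres about 185 mm apart; a small well and the wide one beside it leave a gap of about 15 mm.
- well_a: Small steel topping well, fixed: a box-shaped case 125 deep (its x) by 130 wide (its y), rim 150 mm above its origin, standing on the mat (6 mm above the counter). Origin at the centre of its underside; its front faces its own -x (the robot); its x axis points to its hinge side. One of the two to open. The other small well looks the same.
- well_b: The second small steel topping well, same size and axes as well_a. The other one to open.
- well_wide: Wide steel topping well: same as the small ones but 210 mm wide (its y). Its lid must stay shut.
- well_a_hinge (a point): Middle of well_a's hinge line, along the rear top edge of the case: 62.5 mm behind (+x of) and 151 mm above the well's origin. Its axes are the well's.
- well_b_hinge (a point): The same point on well_b.
- well_a_lid_lip (a point): Middle of the front edge of well_a's lid, at the level of the lid's underside; it moves with the lid. The lid is a flat steel plate 9 mm thick, 134 mm wide, 157 mm from hinge line to front edge, 0.22 kg give or take a third (1 to 1.5 N at the front edge lifts it). Shut, its underside is level with the case's rim and its front lip overhangs the case's front wall by 32 mm all along, with free space under the overhang down to the mat.
- well_b_lid_lip (a point): The same point on well_b's lid, which is the same.
- well_a_lid (a joint): Angle of well_a's lid: 0 shut, about 1.57 upright (its balance point), 1.95 leaning back on its stop, fully open against two thin rods behind the hinge. The hinge is free: let go before the balance point the lid falls shut, past it the lid falls back on to the stop.
- well_b_lid (a joint): Angle of well_b's lid, the same.
- well_wide_lid (a joint): Angle of the wide well's lid: 0 shut. The same kind of lid, 214 mm wide.
- deli_tub: White deli tub with lid, 90 mm across, 70 mm high, standing about the middle of the wide well's lid. Origin at the centre of its underside. Bystander.
- ramekin: White ramekin, 72 mm across, 40 mm high, in front of the wells. Bystander.
- spoon: Serving spoon lying in front of the wells. Bystander.
- squeeze_1: Squeeze bottle, 62 mm across, 210 mm high, behind the wells. Bystander.
- squeeze_2: Second squeeze bottle, same size, behind the wells. Bystander.
- hot_sauce: Small amber bottle, 48 mm across, 165 mm high, behind the wells. Bystander.
- mixing_bowl: Steel bowl, 180 mm across, 75 mm high, to the left of the wells. Bystander.

How it is judged:
At the end, for the whole second after the job is handed in: Both small lids lie back on their stops (1.85 rad or more) at rest, the wide lid is shut (under 0.03 rad) and the tub still stands on it (value of joint each of well_a_lid, well_b_lid above 1.85 rad and velocity of joint well_a_lid between -0.1 and 0.1 rad/s and velocity of joint well_b_lid between -0.1 and 0.1 rad/s and value of joint well_wide_lid below 0.03 rad and z of deli_tub in the frame of well_wide above 0.15 m); the robot touches nothing.
It fails at once if the wide well's lid is opened by more than 0.1 rad (value of joint well_wide_lid above 0.1 rad).
It fails at once if a lid is flung open (faster than 6 rad/s) (velocity of joint any of well_a_lid, well_b_lid above 6 rad/s).
It fails at once if a lid is pinched: the fingers press on its upper and its lower face at once, over 2 N each ((contact force between the fingers and well_a_lid_c0 above 2 N and contact force between the fingers and well_a_lid_c1 above 2 N) or (contact force between the fingers and well_b_lid_c0 above 2 N and contact force between the fingers and well_b_lid_c1 above 2 N)).
It fails at once if the arm or the gripper's body, instead of the fingers, pushes a well or its lid with over 5 N (contact force between the arm and well_a above 5 N or contact force between the arm and well_b above 5 N or contact force between the arm and well_wide above 5 N).
It fails at once if a bystander is shifted, lifted or knocked by more than 30 mm (distance of any of deli_tub, ramekin, spoon, squeeze_1, squeeze_2, hot_sauce, mixing_bowl from where it was at the start of the episode above 0.03 m).
It also fails if it takes over 64 s, if anything falls off the work surface, if the arm or the gripper's body presses on something with over 40 N, if the wrist force passes 120 N, or if a joint passes its speed limit or range.

## Working session

There is one attempt and no reset: what is moved stays moved. The work goes in short steps, Python scripts to look and compute and a tool call to move; the robot and the scene stay as the last step left them, time stands still between calls to the robot, and variables do not carry over. Pictures are saved under pics/ and viewed, at most 10 in all, crops included, and the job is handed in when it is done.

Besides the shell and the picture viewer there is one more tool, called as name(argument=value, ...) on one line, values as JSON. jog_arm: Moves the arm, as the interface text tells. Shifts and turns lie within -1 to 1; 1 stands for 4 cm of shift or 4 degrees of turn. Its arguments: {"type":"object","properties":{"motion":{"type":"array","items":{"type":"number"}},"grip_force":{"type":"number"}},"required":["motion"]}

```bash
mkdir -p pics
python3 - <<'E'
from rig import robot
import cv2
for n in("top","side"):
    cv2.imwrite(f"pics/{n}0.png",robot.camera(n)); c=robot.calibration(n); print(n,c)
o=robot.get_obs(); print(o, robot.tip_reach)
E
```

```text
top {'fx': 524.0033663298619, 'fy': 524.0033663298619, 'cx': 319.8340395507305, 'cy': 233.49107254760398, 'R': array([[-0.00548505, -0.99998307,  0.00194056],
       [-0.97757739,  0.00495363, -0.21051818],
       [ 0.21050501, -0.00305175, -0.97758802]]), 't': array([0.18939211, 0.58466493, 1.23062454])}
side {'fx': 609.4317947089639, 'fy': 609.4317947089639, 'cx': 325.41021707254674, 'cy': 238.5698268692721, 'R': array([[ 0.03585852, -0.99933326,  0.00687075],
       [-0.94478259, -0.0361404 , -0.32569882],
       [ 0.32572997,  0.00518771, -0.94544861]]), 't': array([0.17336674, 0.57962211, 1.40735943])}
{'time': 0.1, 'q': array([-1.39949929e+00,  5.28375653e-01,  1.43375534e+00, -2.96099218e-05,
        1.18139449e+00, -1.78469282e-01]), 'joint_velocities': array([-0.00032401,  0.00087249, -0.00272983,  0.00124729, -0.00038373,
        0.00035236]), 'joint_torque': array([-5.34977971e-04, -4.40985882e+01, -1.77151126e+01,  6.35293638e-02,
        5.34009864e-02, -4.10544021e-05]), 'position': array([ 0.21410315, -0.58651528,  0.23267395]), 'tool_rot': array([ 9.84745435e-01,  1.73998547e-01, -1.02254010e-05, -9.66459036e-04]), 'ft_force': array([ 1.30501131,  0.57206287, -0.12573499]), 'moment': array([0.01922672, 0.06823615, 0.00015053]), 'grip_force': 0.0, 'grip_width': 0.08682523367550517} 0.011
```

View pics/top0.png

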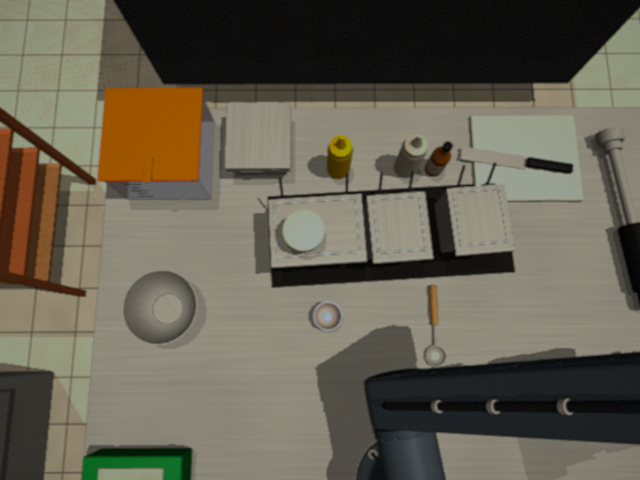

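View pics/side0.png

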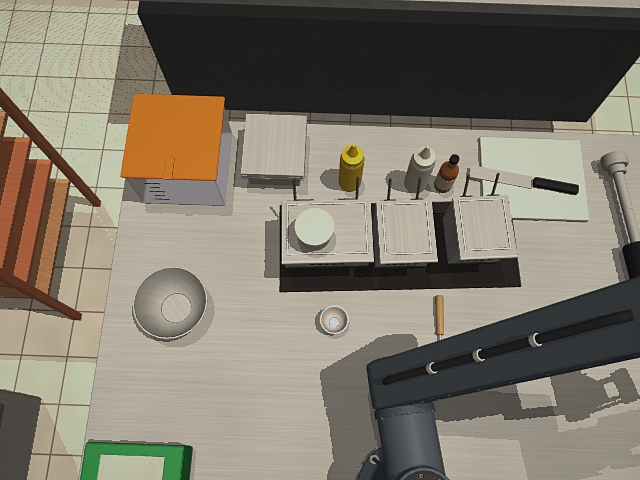

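The top view shows the wide well on the left (lid about 268–366, 193–268) with the tub at (303,231). The two small lids are in the middle (367–433, 192–263) and on the right (447–514, 184–254). The bottles stand behind at (340,158), (411,157) and (440,158). I'll zoom in to get the lid corners.

Run:
```python
import cv2,numpy as np
a=cv2.imread("pics/top0.png")[175:275,262:528]; b=cv2.imread("pics/side0.png")[180:280,270:536]
cv2.imwrite("pics/z.png",np.vstack([cv2.resize(i,None,fx=3,fy=3,interpolation=cv2.INTER_CUBIC) for i in(a,b)])[:, :])
```

```text
(no output)
```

View pics/z.png

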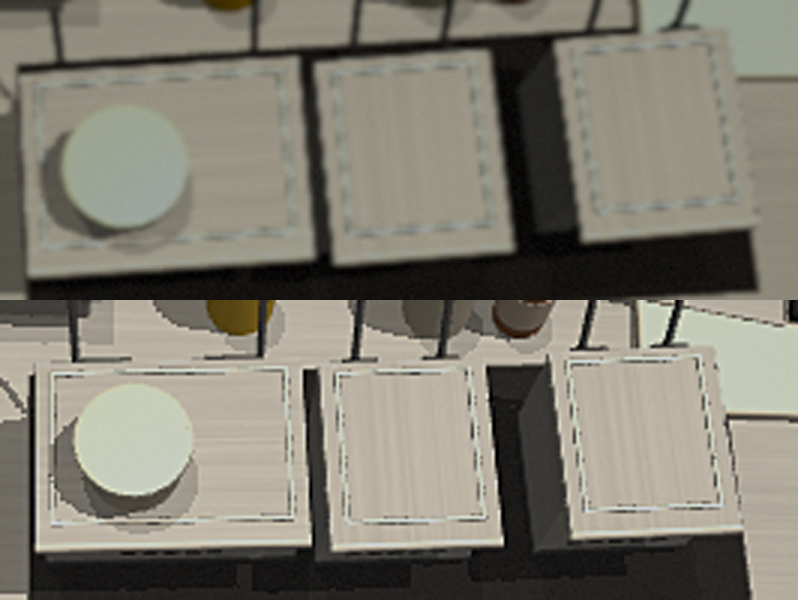

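The zoom shows both small lids clearly. The middle lid's corners in the top crop are (315,62), (489,50), (513,250) and (333,264). The right lid's are (557,40), (728,30), (758,226) and (583,242).

```bash
cat > h.py <<'E'
from rig import robot
import numpy as np
from scipy.spatial.transform import Rotation as Rn
def ray(n,px,z):
    c=robot.calibration(n);R=np.array(c["R"]);C=-R.T@c["t"]
    d=R.T@[(px[0]-c["cx"])/c["fx"],(px[1]-c["cy"])/c["fy"],1]
    return C+d*(z-C[2])/d[2]
E
python3 - <<'E'
from h import *
np.set_printoptions(precision=4,suppress=True)
T={"mid":[(315,62),(489,50),(513,250),(333,264)],"right":[(557,40),(728,30),(758,226),(583,242)]}
S={"mid":[(320,66),(484,65),(502,242),(330,247)],"right":[(552,57),(714,48),(741,228),(574,237)]}
for cam,D,off in(("top",T,(262,175)),("side",S,(270,180))):
    for k,v in D.items():
        P=np.array([ray(cam,np.array(p)/3+off,.165)[:2] for p in v])
        rm=(P[0]+P[1])/2;fm=(P[2]+P[3])/2;d=rm-fm
        print(cam,k,P.tolist(),"hinge",rm,"lip",fm,"len",np.linalg.norm(d),"yaw",np.degrees(np.arctan2(d[1],d[0])), "yaw2",np.degrees(np.arctan2(*((P[0]-P[1]+P[3]-P[2])*[-1,1]))))
for n,px in(("tub",(303,231)),):print(n,ray("top",px,.235))
print("wide front",ray("top",np.array((27,277))/3+(262,175),.165),ray("top",np.array((316,261))/3+(262,175),.165))
print("ram",ray("top",(327,317),.04),"spoon",ray("top",(434,285),.01),ray("top",(434,362),.01))
for n,px in(("sq1",(340,178)),("sq2",(409,176)),("hot",(436,175))):print(n,ray("top",px,0))
for n,px in(("sq1",(340,140)),("sq2",(418,141)),):print(n,ray("top",px,.21))
print(ray("top",(447,146),.165))
E
```

```text
top mid [[0.6520110706562672, 0.0775539010865875], [0.6609385570180535, -0.05648163704550954], [0.5051786104751304, -0.06700549509167544], [0.4952937765282621, 0.06794460958753908]] hinge [0.6565 0.0105] lip [0.5002 0.0005] len 0.1565625830522152 yaw 3.686515578515195 yaw2 4.000638422030298
top right [[0.6686940701294106, -0.109243808558289], [0.676085119894384, -0.24164481962090603], [0.5224672124202272, -0.25192739168723266], [0.5109728153913151, -0.11975810208775592]] hinge [ 0.6724 -0.1754] lip [ 0.5167 -0.1858] len 0.1560164923538828 yaw 3.8215722253482367 yaw2 4.082938180872549
side mid [[0.6466382763940922, 0.07474402313008836], [0.6525868206763086, -0.05652540007114207], [0.5048731812888723, -0.06739255804482144], [0.49577722706792754, 0.06573567031067111]] hinge [0.6496 0.0091] lip [ 0.5003 -0.0008] len 0.14961774683314671 yaw 3.8084448922241068 yaw2 3.256677111135567
side right [[0.6616415267883251, -0.11123673909929185], [0.6745378744189968, -0.24184155794231174], [0.5233109194751008, -0.25347343176069637], [0.5110492569299405, -0.12333462264800435]] hinge [ 0.6681 -0.1765] lip [ 0.5172 -0.1884] len 0.1513753165520646 yaw 4.495485043963103 yaw2 5.5111589678618715
tub [0.554  0.2227 0.235 ]
wide front [0.4867 0.2962 0.165 ] [0.4976 0.0806 0.165 ]
ram [0.383 0.17  0.04 ] spoon [ 0.4628 -0.1004  0.01  ] [ 0.2746 -0.0907  0.01  ]
sq1 [0.7491 0.1319 0.    ]
sq2 [ 0.7538 -0.0512  0.    ]
hot [ 0.7562 -0.1229  0.    ]
sq1 [0.7702 0.1399 0.21  ]
sq2 [ 0.767  -0.0368  0.21  ]
[ 0.7724 -0.1136  0.165 ]
```

jog_arm(motion=[0.97, -0.94, -0.25, 0, 0, 0, 1, 0.97, -0.94, -0.25, 0, 0, 0, 1, 0.97, -0.94, -0.25, 0, 0, 0, 1, 0.97, -0.94, -0.25, 0, 0, 0, 1, 0.97, -0.94, -0.25, 0, 0, 0, 1, 0.97, -0.94, -0.25, 0, 0, 0, 1, 0.97, -0.94, -0.25, 0, 0, 0, 1, 0.97, -0.94, -0.25, 0, 0, 0, 1, 0, 0, 0, 0, 0, 1, 1, 0, 0, 0, 0, 0, 1, 1, 0, 0, 0, 0, 0, 1, 1, 0, 0, 0, 0, 0, 1, 1])

```text
time: 1.6
position: [0.4025, -0.1978, 0.3132]
tool_rot: [0.999, 0.034, -0.0, -0.0]
ft_force: [-0.2, 0.4, -0.4]
grip_width: 0.0007
grip_force: 0.0
```

```bash
cat >> h.py <<'E'
np.set_printoptions(precision=4,suppress=True)
def show():
    o=robot.get_obs();R=Rn.from_quat(o["tool_rot"]).as_matrix()
    print("t",o["time"],"q",o["q"],"p",o["position"],"tip",o["position"]+robot.tip_reach*R[:,2],"z",R[:,2],"x",R[:,0],"F",o["ft_force"],"w",o["grip_width"])
E
python3 -c "from h import *; show()"
```

```text
t 1.6 q [-0.7068  0.185   1.7449  0.      1.2126  0.7954] p [ 0.4025 -0.1978  0.3132] tip [ 0.4025 -0.1977  0.3022] z [-0.0007  0.0006 -1.    ] x [ 0.9977  0.0685 -0.0007] F [-0.1807  0.4051 -0.3889] w 0.0006575091043154616
```

jog_arm(motion=[0, 0, 0, 0, 1, 0, 1, 0, 0, 0, 0, 1, 0, 1, 0, 0, 0, 0, 1, 0, 1, 0, 0, 0, 0, 1, 0, 1, 0, 0, 0, 0, 1, 0, 1, 0, 0, 0, 0, 1, 0, 1, 0, 0, 0, 0, 1, 0, 1, 0, 0, 0, 0, 1, 0, 1, 0, 0, 0, 0, 1, 0, 1, 0, 0, 0, 0, 1, 0, 1, 0, 0, 0, 0, 0, 0, 1])

```text
time: 2.98
position: [0.4018, -0.1979, 0.3127]
tool_rot: [0.939, 0.032, 0.341, -0.013]
ft_force: [0.0, 0.8, 0.4]
grip_width: 0.0006
grip_force: 0.0
```

```bash
python3 -c "from h import *; show()"
```

```text
t 2.975 q [-1.1591  0.0506  2.1499  0.8859  0.8962 -0.2165] p [ 0.4018 -0.1979  0.3127] tip [ 0.4089 -0.1974  0.3043] z [ 0.6399  0.0459 -0.7671] x [0.7654 0.0507 0.6416] F [0.0276 0.7959 0.4174] w 0.0006031159904640606
```

The 40° forward tilt is reached. Next I'll work out the tip path in tool units.

```bash
cat >> h.py <<'E'
def plan(lip,yaw,way):
    """way: (u,v,z) tip waypoints, u/v along well x/y from the shut lip; prints tool-axis steps in units of 4 cm"""
    o=robot.get_obs();R=Rn.from_quat(o["tool_rot"]).as_matrix()
    p=o["position"]+robot.tip_reach*R[:,2]
    a=np.radians(yaw);W=np.array([[np.cos(a),-np.sin(a),0],[np.sin(a),np.cos(a),0],[0,0,1]])
    L=np.array([*lip,0]); print("now uvz",W.T@(p-L))
    for w in way:
        t=L+W@np.array(w); print(np.round(w,3),"->",np.round(R.T@(t-p)/.04,2)); p=t
def arc():
    out=[]
    for f in range(-5,110,8):
        r=np.interp(f,[-5,45],[.150,.136]);g=np.radians(f)
        out.append((.157-r*np.cos(g)-.0073,0,.157+r*np.sin(g)-.0061))
    return out
RIGHT=(.5165,-.186);MID=(.5002,.000)
E
python3 -c "
from h import *
plan(RIGHT,3.9,[(-.05,0,.137),(-.002,0,.137)]+arc())"
```

```text
now uvz [-0.1081 -0.004   0.3043]
[-0.05   0.     0.137] -> [-1.57 -0.09  4.14]
[-0.002  0.     0.137] -> [0.92 0.   0.77]
[0.    0.    0.138] -> [ 0.06 -0.    0.02]
[0.002 0.    0.159] -> [ 0.37 -0.   -0.37]
[0.007 0.    0.179] -> [ 0.41 -0.   -0.31]
[0.014 0.    0.198] -> [ 0.44 -0.   -0.24]
[0.024 0.    0.215] -> [ 0.47 -0.   -0.18]
[0.036 0.    0.231] -> [ 0.48 -0.   -0.11]
[0.05  0.    0.244] -> [ 0.48 -0.   -0.04]
[0.064 0.    0.257] -> [ 0.48 -0.   -0.01]
[0.08  0.    0.267] -> [ 0.47 -0.    0.04]
[0.097 0.    0.276] -> [ 0.46 -0.    0.11]
[0.115 0.    0.282] -> [ 0.44 -0.    0.17]
[0.133 0.    0.286] -> [ 0.42 -0.    0.23]
[0.152 0.    0.287] -> [0.38 0.   0.28]
[0.171 0.    0.285] -> [0.34 0.   0.33]
[0.189 0.    0.281] -> [0.29 0.   0.38]
```

jog_arm(motion=[-0.26, -0.02, 0.69, 0, 0, 0, 1, -0.26, -0.02, 0.69, 0, 0, 0, 1, -0.26, -0.02, 0.69, 0, 0, 0, 1, -0.26, -0.02, 0.69, 0, 0, 0, 1, -0.26, -0.01, 0.69, 0, 0, 0, 1, -0.27, 0, 0.69, 0, 0, 0, 1, 0, 0, 0, 0, 0, 0, 1, 0, 0, 0, 0, 0, 0, 1])

```text
time: 3.98
position: [0.461, -0.1904, 0.1469]
tool_rot: [0.939, 0.034, 0.342, -0.012]
ft_force: [-0.6, -0.0, 1.1]
grip_width: 0.0005
grip_force: 0.0
```

```bash
python3 -c "
from h import *
import cv2
show();plan(RIGHT,3.9,[(-.002,0,.137)]+arc()[:5])
cv2.imwrite('pics/c1.png',cv2.resize(robot.camera('side')[170:320,380:580],None,fx=3,fy=3,interpolation=2))"
```

```text
t 3.975 q [-0.9755  0.5357  2.2704  1.6637  0.5936 -1.0366] p [ 0.461  -0.1904  0.1469] tip [ 0.4681 -0.1898  0.1385] z [ 0.6416  0.0458 -0.7657] x [0.7637 0.055  0.6432] F [-0.6048 -0.0283  1.1095] w 0.00048623819423299373
now uvz [-0.0486 -0.0005  0.1385]
[-0.002  0.     0.137] -> [ 0.87 -0.01  0.78]
[0.    0.    0.138] -> [0.06 0.   0.02]
[0.002 0.    0.159] -> [ 0.37  0.   -0.37]
[0.007 0.    0.179] -> [ 0.41  0.   -0.31]
[0.014 0.    0.198] -> [ 0.44  0.   -0.24]
[0.024 0.    0.215] -> [ 0.47  0.   -0.18]
```

View pics/c1.png

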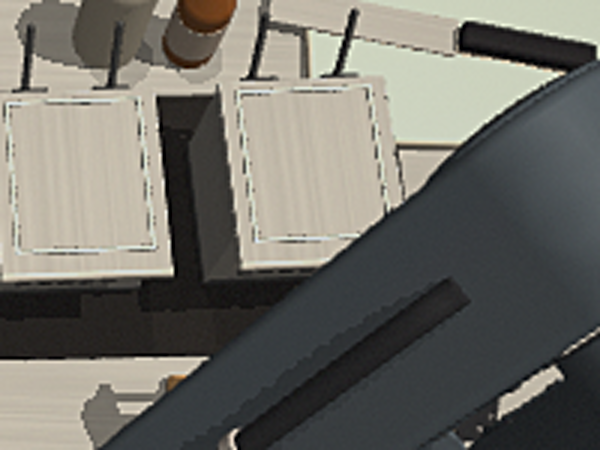

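The fingers are hidden behind the arm in this view, but both small lids are still shut. I'll slide the tip under the right lid's lip and start lifting.

jog_arm(motion=[0.44, -0.01, 0.39, 0, 0, 0, 1, 0.44, 0, 0.39, 0, 0, 0, 1, 0.06, 0, 0.02, 0, 0, 0, 1, 0, 0, 0, 0, 0, 0, 1])

```text
time: 4.53
position: [0.5097, -0.1866, 0.147]
tool_rot: [0.939, 0.033, 0.342, -0.012]
ft_force: [-0.5, 1.1, -0.3]
grip_width: 0.0006
grip_force: 0.0
```

jog_arm(motion=[0.18, 0, -0.18, 0, 0, 0, 1, 0.19, 0, -0.19, 0, 0, 0, 1, 0.2, 0, -0.15, 0, 0, 0, 1, 0.21, 0, -0.16, 0, 0, 0, 1, 0.22, 0, -0.12, 0, 0, 0, 1, 0.22, 0, -0.12, 0, 0, 0, 1])

```text
time: 5.28
position: [0.5215, -0.1853, 0.2053]
tool_rot: [0.94, 0.032, 0.341, -0.012]
ft_force: [-3.3, 0.1, -0.0]
grip_width: 0.0009
grip_force: 1.5
```

```bash
python3 -c "
from h import *
import cv2
show();plan(RIGHT,3.9,arc()[4:])
cv2.imwrite('pics/c2.png',cv2.resize(np.hstack([robot.camera(c)[150:330,380:580] for c in('top','side')]),None,fx=2,fy=2,interpolation=2))"
```

```text
t 5.275 q [-0.8274  0.4052  2.1028  1.312   0.5447 -0.465 ] p [ 0.5215 -0.1853  0.2053] tip [ 0.5285 -0.1848  0.1968] z [ 0.6391  0.045  -0.7678] x [0.766  0.0526 0.6407] F [-3.2528  0.0668 -0.0021] w 0.0009194434779578682
now uvz [0.0121 0.0004 0.1968]
[0.024 0.    0.215] -> [ 0.52  0.01 -0.16]
[0.036 0.    0.231] -> [ 0.48  0.   -0.11]
[0.05  0.    0.244] -> [ 0.48  0.   -0.04]
[0.064 0.    0.257] -> [ 0.48  0.   -0.01]
[0.08  0.    0.267] -> [0.47 0.   0.04]
[0.097 0.    0.276] -> [0.46 0.   0.11]
[0.115 0.    0.282] -> [0.44 0.   0.17]
[0.133 0.    0.286] -> [0.42 0.   0.23]
[0.152 0.    0.287] -> [0.38 0.   0.28]
[0.171 0.    0.285] -> [0.34 0.   0.33]
[0.189 0.    0.281] -> [0.29 0.   0.38]
```

View pics/c2.png

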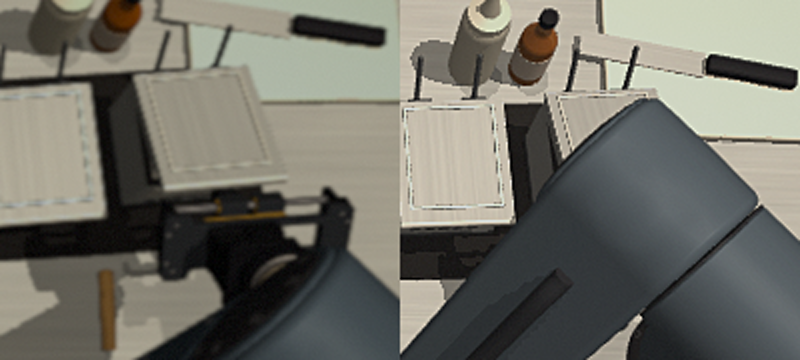

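In the top picture the right lid has tilted up, with the fingers under its lip at about (240,200) in the crop. I'll carry it on over past upright.

jog_arm(motion=[0.26, 0, -0.08, 0, 0, 0, 1, 0.26, 0, -0.08, 0, 0, 0, 1, 0.24, 0, -0.06, 0, 0, 0, 1, 0.24, 0, -0.05, 0, 0, 0, 1, 0.24, 0, -0.02, 0, 0, 0, 1, 0.24, 0, -0.02, 0, 0, 0, 1, 0.24, 0, 0, 0, 0, 0, 1, 0.24, 0, -0.01, 0, 0, 0, 1, 0.24, 0, 0.02, 0, 0, 0, 1, 0.23, 0, 0.02, 0, 0, 0, 1])

```text
time: 6.62
position: [0.5898, -0.1804, 0.2758]
tool_rot: [0.939, 0.033, 0.341, -0.013]
ft_force: [-0.4, 0.2, -0.4]
grip_width: 0.0003
grip_force: 0.4
```

jog_arm(motion=[0.23, 0, 0.05, 0, 0, 0, 1, 0.23, 0, 0.06, 0, 0, 0, 1, 0.22, 0, 0.08, 0, 0, 0, 1, 0.22, 0, 0.09, 0, 0, 0, 1, 0.21, 0, 0.11, 0, 0, 0, 1, 0.21, 0, 0.12, 0, 0, 0, 1, 0.19, 0, 0.14, 0, 0, 0, 1, 0.19, 0, 0.14, 0, 0, 0, 1, 0.17, 0, 0.16, 0, 0, 0, 1, 0.17, 0, 0.17, 0, 0, 0, 1])

```text
time: 7.88
position: [0.6824, -0.1744, 0.2947]
tool_rot: [0.939, 0.033, 0.342, -0.012]
ft_force: [0.2, -0.7, -0.6]
grip_width: 0.0002
grip_force: 0.0
```

```bash
python3 -c "
from h import *
import cv2
show();plan(RIGHT,3.9,arc()[-1:])
cv2.imwrite('pics/c3.png',cv2.resize(np.hstack([robot.camera(c)[120:300,380:580] for c in('top','side')]),None,fx=2,fy=2,interpolation=2))"
```

```text
t 7.875 q [-0.5752  0.4078  1.6834  0.7571  0.5983  0.3844] p [ 0.6824 -0.1744  0.2947] tip [ 0.6895 -0.1739  0.2862] z [ 0.6412  0.0453 -0.766 ] x [0.7641 0.054  0.6428] F [ 0.153  -0.6568 -0.5712] w 0.0002264824353733276
now uvz [0.1734 0.0003 0.2862]
[0.189 0.    0.281] -> [0.22 0.01 0.36]
```

View pics/c3.png

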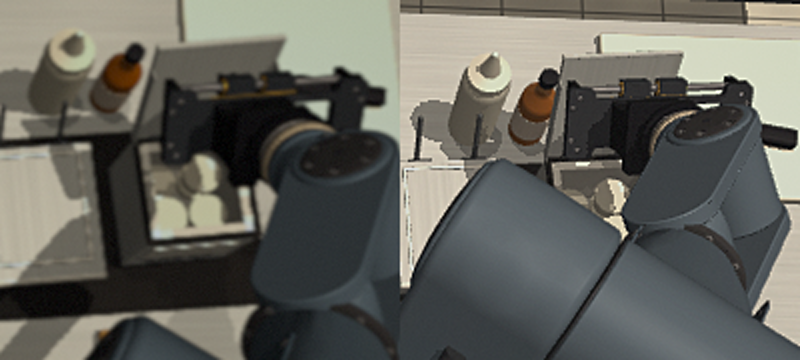

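The right lid is past upright (its underside faces the camera) and the contact force is near zero. I'll back off up the tool axis, then fit the arm's kinematics to check reach for the middle well.

jog_arm(motion=[0, 0, -0.5, 0, 0, 0, 1, 0, 0, -0.8, 0, 0, 0, 1, 0, 0, -0.8, 0, 0, 0, 1, -0.4, -0.2, -0.8, 0, 0, 0, 1, -0.4, -0.3, -0.8, 0, 0, 0, 1, -0.4, -0.5, -0.6, 0, 0, 0, 1, 0, 0, 0, 0, 0, 0, 1])

```text
time: 8.85
position: [0.5296, -0.1436, 0.3971]
tool_rot: [0.939, 0.033, 0.342, -0.011]
ft_force: [-0.4, 0.2, 0.6]
grip_width: 0.0007
grip_force: 0.0
```

```bash
cat > fk.py <<'E'
from h import *
from scipy.optimize import least_squares
def ry(a):return Rn.from_euler('y',a).as_matrix()
def rz(a):return Rn.from_euler('z',a).as_matrix()
def fk(q,k,s4,s6):
    h,o,L1,L2,d,a,b=k
    A=rz(q[0]);p=A@[a,o,h];A=A@ry(q[1]);p=p+A@[0,0,L1];A=A@ry(q[2])@rz(s4*q[3]);p=p+A@[0,b,L2]
    A=A@ry(q[4])@rz(s6*q[5]);return p+A@[0,0,d],A
D=[([-1.3995,.5284,1.4338,0,1.1814,-.1785],[.2141,-.5865,.2327],[0,0,-1]),
([-.7068,.185,1.7449,0,1.2126,.7954],[.4025,-.1978,.3132],[0,0,-1]),
([-1.1591,.0506,2.1499,.8859,.8962,-.2165],[.4018,-.1979,.3127],[.6399,.0459,-.7671]),
([-.9755,.5357,2.2704,1.6637,.5936,-1.0366],[.461,-.1904,.1469],[.6416,.0458,-.7657]),
([-.8274,.4052,2.1028,1.312,.5447,-.465],[.5215,-.1853,.2053],[.6391,.045,-.7678]),
([-.5752,.4078,1.6834,.7571,.5983,.3844],[.6824,-.1744,.2947],[.6412,.0453,-.766])]
def res(k,s4):
    r=[]
    for q,p,z in D:
        P,A=fk(q,k,s4,1);r+=list(P-p)+list(.1*(A[:,2]-z))
    return np.array(r)
best=min((least_squares(res,[.13,.11,.575,.351,.26,0,0],args=(s,)) for s in(1,-1)),key=lambda s:s.cost)
E
python3 -c "
from fk import *
print(best.x,abs(best.fun).max()); show()
s=[s for s in(1,-1) if abs(res(best.x,s)).max()==abs(best.fun).max()];print(s)
for s6 in(1,-1):
  for q,p,z in D[2:4]: print(s6,fk(q,best.x,s[0],s6)[1][:,0])
import cv2
cv2.imwrite('pics/c4.png',cv2.resize(np.hstack([robot.camera(c)[120:300,380:580] for c in('top','side')]),None,fx=2,fy=2,interpolation=2))"
```

```text
[ 0.2046  0.1361  0.5316  0.3444  0.2717  0.0043 -0.0296] 0.0309050809471208
t 8.85 q [-0.7316  0.0466  1.8669  0.6808  0.8234  0.3981] p [ 0.5296 -0.1436  0.3971] tip [ 0.5367 -0.1431  0.3887] z [ 0.6422  0.0439 -0.7653] x [0.7633 0.0545 0.6437] F [-0.366   0.1868  0.6371] w 0.0006770908842051895
[1]
1 [-0.0684  0.9977  0.0028]
1 [-0.0715  0.9974 -0.0003]
-1 [0.2591 0.9268 0.2718]
-1 [ 0.7037 -0.4321  0.5639]
```

View pics/c4.png

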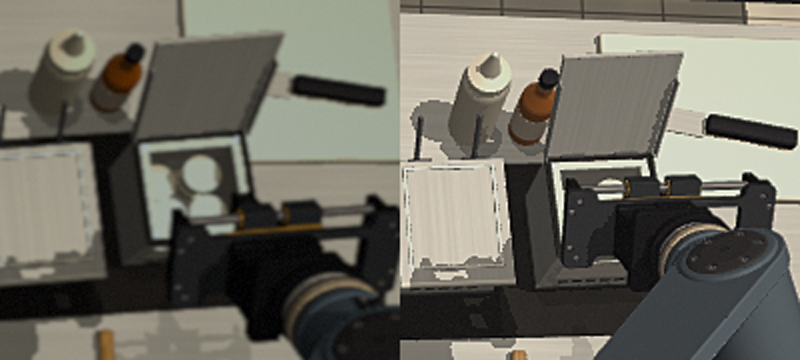

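The right lid now lies back on its rods, fully open, and nothing else has moved. I'll refine the kinematic fit and check the middle well's path.

```bash
cat >> fk.py <<'E'
D.append(([-.7316,.0466,1.8669,.6808,.8234,.3981],[.5296,-.1436,.3971],[.6422,.0439,-.7653]))
def fk(q,k,s4=1,s6=1):
    h,o,L1,L2,d,e,f,g=k
    A=rz(q[0]);p=A@[0,o,h];A=A@ry(q[1]);p=p+A@[0,0,L1];A=A@ry(q[2]);p=p+A@[e,0,0];A=A@rz(q[3]);p=p+A@[0,0,L2]
    A=A@ry(q[4]);p=p+A@[f,g,0];A=A@rz(q[5]);return p+A@[0,0,d],A
best=least_squares(res,[.2,.11,.55,.351,.26,0,0,0],args=(1,))
C=rz(-np.pi/2)
def ik(p,tilt,yaw,q0):
    a=np.radians(yaw);t=np.radians(tilt)
    R=rz(a)@np.array([[np.cos(t),0,np.sin(t)],[0,-1,0],[np.sin(t),0,-np.cos(t)]])
    lo=[-3.08,-.75,.22,-1.43,0,-2.85];hi=[3.08,2.2,2.44,4.57,2.65,2.85]
    def r(q):
        P,A=fk(q,best.x);return np.r_[P-(p-.011*R[:,2]),.2*(A@C-R).ravel()]
    return least_squares(r,np.clip(q0,np.array(lo)+1e-3,np.array(hi)-1e-3),bounds=(lo,hi))
E
python3 -c "
from fk import *
print(best.x,abs(best.fun).max())
for tilt in(40,30):
  q=np.array([-.7316,.0466,1.8669,.6808,.8234,.3981]);a=np.radians(3.9)
  for u,z in[(-.035,.30),(-.035,.25),(-.035,.2),(-.035,.137),(0,.138)]+[(w[0],w[2]) for w in arc()[3::4]]:
    P=np.array([MID[0]+u*np.cos(a),MID[1]+u*np.sin(a),z]);s=ik(P,tilt,3.9,q);q=s.x;print(tilt,u,z,q,np.linalg.norm(s.fun))
"
```

```text
[0.2741 0.111  0.588  0.3917 0.2944 0.114  0.     0.    ] 0.00019779668108540298
40 -0.035 0.3 [-0.4822  0.0061  2.2159  0.8813  0.4507 -2.8393] 7.417384079602857e-10
40 -0.035 0.25 [-0.4151  0.1066  2.239   0.9214  0.3295 -2.85  ] 0.020421266086283845
40 -0.035 0.2 [-0.3577  0.212   2.2439  0.95    0.2332 -2.85  ] 0.04212685283164371
40 -0.035 0.137 [-0.3011  0.3509  2.23    0.9797  0.1416 -2.85  ] 0.06931979697761544
40 0 0.138 [-0.2804  0.3918  2.1701  0.999   0.1435 -2.85  ] 0.06151376649245714
40 0.01422609848812989 0.19754740517062142 [-0.3153  0.2883  2.1598  0.9843  0.2186 -2.85  ] 0.03450931487349027
40 0.0641124268172221 0.25659185075814805 [-0.3258  0.25    2.0739  0.991   0.2942 -2.85  ] 0.002308987702927726
40 0.13312576929689993 0.2858862766232198 [-0.2665  0.2885  1.8927  0.6465  0.358  -2.4464] 1.00222251848981e-11
30 -0.035 0.3 [-0.4031  0.0233  2.0813  0.4123  0.6021 -2.3322] 7.829925077982152e-11
30 -0.035 0.25 [-0.4031  0.1232  2.1637  0.5614  0.4404 -2.5035] 2.235107566688077e-11
30 -0.035 0.2 [-0.4004  0.2459  2.2342  0.8875  0.2928 -2.85  ] 0.0009591205079970169
30 -0.035 0.137 [-0.3374  0.3847  2.2255  0.9282  0.1861 -2.85  ] 0.02721861377784202
30 0 0.138 [-0.315   0.4206  2.1669  0.9498  0.1901 -2.85  ] 0.018888171896228666
30 0.01422609848812989 0.19754740517062142 [-0.3375  0.3079  2.1298  0.7537  0.2924 -2.6589] 3.9449875421205377e-10
30 0.0641124268172221 0.25659185075814805 [-0.2875  0.2522  1.9467  0.3884  0.4775 -2.2306] 1.2841036324163923e-08
30 0.13312576929689993 0.2858862766232198 [-0.2358  0.3034  1.7571  0.2703  0.5946 -2.0616] 6.478500419557815e-10
```

```bash
sed -i 's/C=rz(-np.pi\/2)/C=rz(np.pi\/2)/' fk.py
cat > chk.py <<'E'
from fk import *
def run(tilt):
  q=np.array([-.7316,.0466,1.8669,.6808,.8234,.3981]);a=np.radians(3.9)
  for u,z in[(-.035,.30),(-.035,.25),(-.035,.2),(-.035,.165),(-.035,.137),(0,.138)]+[(w[0],w[2]) for w in arc()[2::3]]:
    P=np.array([MID[0]+u*np.cos(a),MID[1]+u*np.sin(a),z]);s=ik(P,tilt,3.9,q);q=s.x;print(tilt,u,z,q,round(np.linalg.norm(s.fun),4))
for t in(40,30):run(t)
E
python3 chk.py
```

```text
40 -0.035 0.3 [-0.4822  0.0061  2.2159  0.8813  0.4507  0.3023] 0.0
40 -0.035 0.25 [-0.4822  0.1366  2.3028  1.3468  0.3519 -0.2012] 0.0
40 -0.035 0.2 [-0.4822  0.3014  2.3808  1.9941  0.3775 -0.8906] 0.0
40 -0.035 0.165 [-0.4822  0.4368  2.4282  2.3283  0.4809 -1.2569] 0.0
40 -0.035 0.137 [-0.4729  0.5368  2.44    2.4653  0.5509 -1.4063] 0.0048
40 0 0.138 [-0.4168  0.5363  2.363   2.4586  0.4946 -1.3329] 0.0
40 0.006853612264695942 0.17866652500719482 [-0.4058  0.3995  2.3055  2.1561  0.3596 -0.9904] 0.0
40 0.036001696252687926 0.2305124093655252 [-0.3641  0.278   2.176   1.4409  0.275  -0.2048] 0.0
40 0.07965482181223263 0.2674747528954873 [-0.314   0.2503  2.033   0.9009  0.3107  0.3953] 0.0
40 0.13312576929689993 0.2858862766232198 [-0.2665  0.2885  1.8927  0.6465  0.358   0.6952] 0.0
40 0.1894625518422922 0.28095744681097284 [-0.2279  0.3699  1.7711  0.5396  0.3734  0.8326] 0.0
30 -0.035 0.3 [-0.4031  0.0233  2.0813  0.4123  0.6021  0.8094] 0.0
30 -0.035 0.25 [-0.4031  0.1232  2.1637  0.5614  0.4404  0.638 ] 0.0
30 -0.035 0.2 [-0.4031  0.2471  2.2372  0.9099  0.2916  0.2664] 0.0
30 -0.035 0.165 [-0.4031  0.348   2.2819  1.4154  0.2318 -0.2558] 0.0
30 -0.035 0.137 [-0.403   0.4363  2.3129  1.9118  0.2432 -0.766 ] 0.0
30 0 0.138 [-0.3545  0.4497  2.2256  1.6584  0.2073 -0.4608] 0.0
30 0.006853612264695942 0.17866652500719482 [-0.3461  0.3462  2.1682  0.9709  0.2463  0.2505] 0.0
30 0.036001696252687926 0.2305124093655252 [-0.314   0.2629  2.0413  0.5106  0.3915  0.7582] 0.0
30 0.07965482181223263 0.2674747528954873 [-0.2744  0.2557  1.8988  0.3478  0.515   0.9657] 0.0
30 0.13312576929689993 0.2858862766232198 [-0.2358  0.3034  1.7571  0.2703  0.5946  1.08  ] 0.0
30 0.1894625518422922 0.28095744681097284 [-0.2036  0.3875  1.6333  0.2311  0.626   1.1457] 0.0
```

jog_arm(motion=[0, 0, 0, 0, -1, 0, 1, 0, 0, 0, 0, -1, 0, 1, 0, 0, 0, 0, 0, 0, 1])

```text
time: 9.32
position: [0.5336, -0.1456, 0.3963]
tool_rot: [0.96, 0.035, 0.276, -0.009]
ft_force: [0.5, -0.1, -0.3]
grip_width: 0.0006
grip_force: 0.0
```

```bash
sed -i 's/-.0073,0,/-.008,0,/; s/-.0061))/-.005))/; s/\[.150,.136\]/[.151,.136]/' h.py; python3 -c "
from h import *
show();plan(MID,3.9,[(-.035,0,.30),(-.035,0,.138),(-.002,0,.138)]+arc())"; sed -i 's/in(40,30)/in(32,)/' chk.py; python3 chk.py
```

```text
t 9.325 q [-0.668   0.0788  1.7626  0.4657  0.9203  0.6169] p [ 0.5336 -0.1456  0.3963] tip [ 0.5394 -0.1452  0.387 ] z [ 0.5302  0.0368 -0.847 ] x [0.8448 0.0613 0.5315] F [ 0.4909 -0.0702 -0.2873] w 0.0005974014233195058
now uvz [ 0.0293 -0.1475  0.387 ]
[-0.035  0.     0.3  ] -> [-2.5  -3.7   0.99]
[-0.035  0.     0.138] -> [-2.15 -0.01  3.43]
[-0.002  0.     0.138] -> [0.7  0.   0.44]
[-0.001  0.     0.139] -> [ 0.02  0.   -0.01]
[0.001 0.    0.16 ] -> [ 0.32  0.   -0.42]
[0.005 0.    0.18 ] -> [ 0.37  0.   -0.36]
[0.013 0.    0.199] -> [ 0.41  0.   -0.3 ]
[0.023 0.    0.216] -> [ 0.44  0.   -0.24]
[0.035 0.    0.232] -> [ 0.46  0.   -0.17]
[0.049 0.    0.245] -> [ 0.47  0.   -0.1 ]
[0.063 0.    0.258] -> [ 0.47  0.   -0.08]
[0.079 0.    0.269] -> [ 0.47  0.   -0.02]
[0.096 0.    0.277] -> [0.47 0.   0.04]
[0.114 0.    0.283] -> [0.46 0.   0.11]
[0.132 0.    0.287] -> [0.44 0.   0.17]
[0.151 0.    0.288] -> [0.41 0.   0.23]
[0.17  0.    0.286] -> [0.38 0.   0.29]
[0.189 0.    0.282] -> [0.33 0.   0.34]
32 -0.035 0.3 [-0.4177  0.017   2.1077  0.4804  0.5649  0.7352] 0.0
32 -0.035 0.25 [-0.4177  0.1218  2.1909  0.676   0.4065  0.5149] 0.0
32 -0.035 0.2 [-0.4177  0.2523  2.2652  1.1346  0.2765  0.0303] 0.0
32 -0.035 0.165 [-0.4177  0.3587  2.3104  1.6968  0.252  -0.551 ] 0.0
32 -0.035 0.137 [-0.4176  0.4518  2.3416  2.1195  0.2942 -0.9893] 0.0
32 0 0.138 [-0.3661  0.461   2.253   1.9381  0.2412 -0.752 ] 0.0
32 0.005486105779951518 0.17989627512405085 [-0.3591  0.3474  2.1974  1.2308  0.235  -0.0195] 0.0
32 0.03513786584383013 0.2317271246527954 [-0.3245  0.2588  2.0685  0.6256  0.3535  0.6375] 0.0
32 0.07895482181223262 0.26857475289548727 [-0.2826  0.2491  1.9259  0.4132  0.4705  0.8975] 0.0
32 0.13242576929689992 0.2869862766232198 [-0.2422  0.2956  1.7847  0.3164  0.5468  1.0326] 0.0
32 0.18876255184229218 0.28205744681097283 [-0.2087  0.3795  1.6618  0.2692  0.5757  1.107 ] 0.0
```

jog_arm(motion=[-0.5, -0.74, 0.2, 0, 0, 0, 1, -0.5, -0.74, 0.2, 0, 0, 0, 1, -0.5, -0.74, 0.2, 0, 0, 0, 1, -0.5, -0.74, 0.2, 0, 0, 0, 1, -0.5, -0.74, 0.19, 0, 0, 0, 1, 0, 0, 0, 0, 0, 0, 1])

```text
time: 10.07
position: [0.4552, 0.0005, 0.3068]
tool_rot: [0.961, 0.035, 0.273, -0.011]
ft_force: [0.7, 0.3, -0.1]
grip_width: 0.0007
grip_force: 0.0
```

jog_arm(motion=[-0.27, 0, 0.43, 0, 0, 0, 1, -0.27, 0, 0.43, 0, 0, 0, 1, -0.27, 0, 0.43, 0, 0, 0, 1, -0.27, 0, 0.43, 0, 0, 0, 1, -0.27, 0, 0.43, 0, 0, 0, 1, -0.27, 0, 0.43, 0, 0, 0, 1, -0.27, 0, 0.43, 0, 0, 0, 1, -0.26, -0.01, 0.42, 0, 0, 0, 1, 0, 0, 0, 0, 0, 0, 1, 0, 0, 0, 0, 0, 0, 1])

```text
time: 11.32
position: [0.4595, -0.0006, 0.1584]
tool_rot: [0.96, 0.034, 0.277, -0.012]
ft_force: [0.7, 1.0, -0.1]
grip_width: 0.0005
grip_force: 0.0
```

```bash
python3 -c "
from h import *
show();plan(MID,3.9,[(-.003,0,.138)]+arc()[:4])"
```

```text
t 11.325 q [-0.418   0.4127  2.3315  1.9606  0.2788 -0.8267] p [ 0.4595 -0.0006  0.1584] tip [ 0.4653 -0.0001  0.1491] z [ 0.5315  0.0425 -0.846 ] x [0.8439 0.0594 0.5331] F [ 0.7095  0.9575 -0.1239] w 0.0004552716534361675
now uvz [-0.0348  0.0022  0.1491]
[-0.003  0.     0.138] -> [0.53 0.06 0.66]
[-0.001  0.     0.139] -> [0.04 0.   0.  ]
[0.001 0.    0.16 ] -> [ 0.32 -0.   -0.42]
[0.005 0.    0.18 ] -> [ 0.37 -0.   -0.36]
[0.013 0.    0.199] -> [ 0.41 -0.   -0.3 ]
```

jog_arm(motion=[-0.15, 0.06, 0.24, 0, 0, 0, 1, 0, 0, 0, 0, 0, 0, 1, 0.23, 0, 0.14, 0, 0, 0, 1, 0.23, 0, 0.14, 0, 0, 0, 1, 0.23, 0, 0.14, 0, 0, 0, 1, 0, 0, 0, 0, 0, 0, 1, 0, 0, 0, 0, 0, 0, 1])

```text
time: 12.2
position: [0.491, 0.0003, 0.1477]
tool_rot: [0.96, 0.035, 0.277, -0.013]
ft_force: [-0.3, 0.4, -0.3]
grip_width: 0.0006
grip_force: 0.0
```

```bash
python3 -c "
from h import *
show();plan(MID,3.9,arc()[:6])"
```

```text
t 12.2 q [-0.375   0.4599  2.2634  1.9505  0.2557 -0.7759] p [0.491  0.0003 0.1477] tip [0.4969 0.0008 0.1384] z [ 0.5314  0.0433 -0.846 ] x [0.8439 0.0598 0.5332] F [-0.2991  0.4231 -0.2697] w 0.0005544684810030246
now uvz [-0.0033  0.001   0.1384]
[-0.001  0.     0.139] -> [0.04 0.03 0.02]
[0.001 0.    0.16 ] -> [ 0.32 -0.   -0.42]
[0.005 0.    0.18 ] -> [ 0.37 -0.   -0.36]
[0.013 0.    0.199] -> [ 0.41 -0.   -0.3 ]
[0.023 0.    0.216] -> [ 0.44 -0.   -0.23]
[0.035 0.    0.232] -> [ 0.46 -0.   -0.17]
```

jog_arm(motion=[0.14, 0.01, -0.12, 0, 0, 0, 1, 0.12, 0, -0.14, 0, 0, 0, 1, 0.12, 0, -0.14, 0, 0, 0, 1, 0.12, 0, -0.12, 0, 0, 0, 1, 0.12, 0, -0.12, 0, 0, 0, 1, 0.13, 0, -0.12, 0, 0, 0, 1, 0.14, 0, -0.1, 0, 0, 0, 1, 0.14, 0, -0.1, 0, 0, 0, 1, 0.13, 0, -0.1, 0, 0, 0, 1])

```text
time: 13.32
position: [0.5057, 0.0016, 0.2072]
tool_rot: [0.961, 0.035, 0.275, -0.013]
ft_force: [-3.7, 0.8, 0.1]
grip_width: 0.0005
grip_force: 1.1
```

```bash
python3 -c "
from h import *
show();plan(MID,3.9,arc()[4:])
import cv2
cv2.imwrite('pics/c5.png',cv2.resize(np.hstack([robot.camera(c)[140:320,300:500] for c in('top','side')]),None,fx=2,fy=2,interpolation=2))"
```

```text
t 13.325 q [-0.3555  0.3075  2.1625  0.9771  0.2761  0.2441] p [0.5057 0.0016 0.2072] tip [0.5115 0.0021 0.1979] z [ 0.5279  0.045  -0.8481] x [0.8461 0.0594 0.5298] F [-3.7172  0.8419  0.0768] w 0.0004566956689385635
now uvz [0.0114 0.0014 0.1979]
[0.023 0.    0.216] -> [ 0.49  0.03 -0.23]
[0.035 0.    0.232] -> [ 0.46 -0.   -0.17]
[0.049 0.    0.245] -> [ 0.47 -0.   -0.1 ]
[0.063 0.    0.258] -> [ 0.47  0.   -0.08]
[0.079 0.    0.269] -> [ 0.47  0.   -0.02]
[0.096 0.    0.277] -> [0.47 0.   0.04]
[0.114 0.    0.283] -> [0.46 0.   0.11]
[0.132 0.    0.287] -> [0.44 0.   0.17]
[0.151 0.    0.288] -> [0.41 0.   0.23]
[0.17  0.    0.286] -> [0.38 0.   0.29]
[0.189 0.    0.282] -> [0.34 0.   0.34]
```

View pics/c5.png

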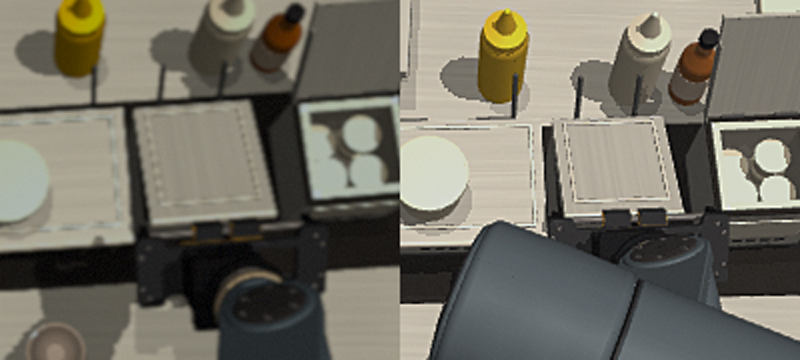

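The middle lid is rising (its top face is foreshortened, with the fingers under its lip at about (225,228)). The right lid is open, and the tub and bottles haven't moved. I'll carry on over.

jog_arm(motion=[0.24, 0.02, -0.12, 0, 0, 0, 1, 0.24, 0.01, -0.11, 0, 0, 0, 1, 0.23, 0, -0.09, 0, 0, 0, 1, 0.23, 0, -0.08, 0, 0, 0, 1, 0.23, 0, -0.05, 0, 0, 0, 1, 0.24, 0, -0.05, 0, 0, 0, 1, 0.23, 0, -0.04, 0, 0, 0, 1, 0.24, 0, -0.04, 0, 0, 0, 1, 0.24, 0, -0.01, 0, 0, 0, 1, 0.23, 0, -0.01, 0, 0, 0, 1])

```text
time: 14.68
position: [0.5746, 0.0043, 0.2781]
tool_rot: [0.96, 0.035, 0.276, -0.013]
ft_force: [-0.2, 0.9, -1.9]
grip_width: 0.0001
grip_force: 0.3
```

jog_arm(motion=[0.24, 0, 0.02, 0, 0, 0, 1, 0.23, 0, 0.02, 0, 0, 0, 1, 0.23, 0, 0.05, 0, 0, 0, 1, 0.23, 0, 0.06, 0, 0, 0, 1, 0.22, 0, 0.08, 0, 0, 0, 1, 0.22, 0, 0.09, 0, 0, 0, 1, 0.21, 0, 0.11, 0, 0, 0, 1, 0.2, 0, 0.12, 0, 0, 0, 1, 0.19, 0, 0.14, 0, 0, 0, 1, 0.19, 0, 0.15, 0, 0, 0, 1, 0, 0, 0, 0, 0, 0, 1])

```text
time: 16.05
position: [0.666, 0.0108, 0.2955]
tool_rot: [0.96, 0.035, 0.277, -0.013]
ft_force: [0.3, -0.1, -0.6]
grip_width: 0.0007
grip_force: 0.0
```

```bash
python3 -c "
from h import *
show();plan(MID,3.9,arc()[-1:])"
```

```text
t 16.05 q [-0.2235  0.3511  1.698   0.2996  0.5725  1.0655] p [0.666  0.0108 0.2955] tip [0.6718 0.0112 0.2862] z [ 0.5308  0.0434 -0.8464] x [0.8443 0.0598 0.5325] F [ 0.2881 -0.1074 -0.622 ] w 0.0006772951947254159
now uvz [ 0.172  -0.0004  0.2862]
[0.189 0.    0.282] -> [ 0.3  -0.01  0.31]
```

jog_arm(motion=[0, 0, -0.5, 0, 0, 0, 1, 0, 0, -0.8, 0, 0, 0, 1, -0.2, 0, -0.8, 0, 0, 0, 1, -0.6, 0, -0.8, 0, 0, 0, 1, -0.7, 0, -0.7, 0, 0, 0, 1, -0.8, 0, -0.5, 0, 0, 0, 1, -0.8, 0, -0.4, 0, 0, 0, 1, 0, 0, 0, 0, 0, 0, 1, 0, 0, 0, 0, 0, 0, 1, 0, 0, 0, 0, 0, 0, 1])

```text
time: 17.3
position: [0.466, -0.0046, 0.3827]
tool_rot: [0.96, 0.035, 0.277, -0.012]
ft_force: [0.4, 0.1, -0.0]
grip_width: 0.0005
grip_force: 0.0
```

```bash
python3 -c "
from h import *
import cv2
show()
cv2.imwrite('pics/c6.png',cv2.resize(np.hstack([robot.camera(c)[120:340,260:540] for c in('top','side')]),None,fx=1.4,fy=1.4,interpolation=2))"
```

```text
t 17.3 q [-0.4222 -0.083   1.9645  0.3701  0.7903  0.877 ] p [ 0.466  -0.0046  0.3827] tip [ 0.4718 -0.0042  0.3734] z [ 0.5317  0.043  -0.8459] x [0.8437 0.06   0.5334] F [ 0.4306  0.1445 -0.009 ] w 0.0005016979658459395
```

View pics/c6.png

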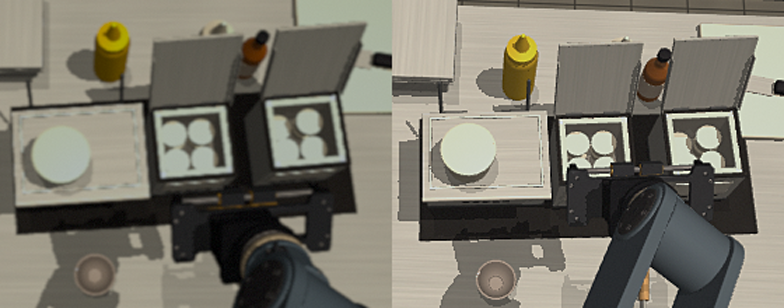

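Both small lids lean back on their stops. The wide lid is still shut with the tub on it, and the robot is clear above the counter, so I'll hand in.

```bash
python3 -c "
from rig import robot
print(robot.hand_in())"
```

```text
the job is handed in; nothing more can be done
None
```

Both small lids are open and leaning back on their stops, the wide well is still shut with the tub on its lid, the arm is clear, and the job is handed in; no verdict came back.

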